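Unlock the strut stand and draw the piston rod to its band

ROBOT

A 7-joint arm with a two-finger parallel gripper is mounted at the origin on the work surface. World frame = base frame: x ahead of the robot, y to its left, z up, the work surface at z = 0. Lengths are in m, angles in rad, forces in N, time in s.
With the tool pointing down it reaches from about 0.35 to 0.9 m from the base axis. Payload 8.1 kg.
Tool frame: the origin (TCP) lies midway between the tips of the shut fingers; the grasp point (between the pads) lies arm.tcp_to_grasp behind it (arm.tcp_to_grasp is the distance from the TCP to the grasp point, in m); z points along the fingers, y is the line along which they close (so a half turn about z gives the same grasp; the last joint's range is limited). The gripper opens to 92 mm and grips with 3 to 60 N. Pads are 19 mm wide; open, the fingers measure 130 mm over their backs; the gripper's body (75 mm by 190 mm) begins 47 mm behind the grasp point.
Start: joints at [1.009, 0.434, 0.025, 1.573, -0.012, 1.134, -0.075], TCP at [0.277, -0.56, 0.227] pointing down, gripper open.
Joint ranges: [-2.62, 2.62], [-0.44, 2.09], [-1.27, 1.32], [0.08, 2.57], [-1.32, 4.46], [0.12, 2], [-2.74, 2.74]. Speed limits (rad/s): [2.22, 2.22, 3.01, 3.01, 3.14, 3.14, 3.14].

INTERFACE

Orientations are given as a rotation vector (axis times angle).
In Python, from cell import observe, get_image, arm gives the robot as it stands. The module is installed in compiled form; this text tells all that it offers.
- The arm moves only by the tool drive_tool, never from a script. Its argument "steps" is a list of rows, each a list of 5 numbers: the closure, from 0 (fully open) to 1 (shut), then the shift along the world's x, y, z in mm, then the turn about the world's z in rad. In form: [[hand, x, y, z, roll], ...]. A call has 1 to 20 rows; each row shifts and turns the commanded pose from where the row before left it; what a row does not reach is not made up. A row lasts 1/12 s, in which the tool goes at most 41.7 mm and 7.16 degrees, less where a joint would pass 70% of its speed; a pose out of reach is approached as far as the arm can. A call with a gripper value outside its range is refused whole. The fingers move at their own pace and stop on an object; "grip_force" is the grip in N (left out, the last holds). Time passes only in rows, so rows that do not move let the fingers close. It gives the time, the measured TCP pose, the force, the opening and the grip force at its end, in the units of the state.
- observe(): the state, without advancing time (a new reading comes with each control period).
- get_image(name): name is "scene" or "top"; returns a dict with "image" (384x512x3 uint8, red, green, blue), "vfov" (degrees; the focal length in pixels is half the picture's height over the tangent of half this angle, whatever the lens; pixels are square), "cx", "cy" (the principal point, pixels), "xyz" and "attitude" of the camera in the world. Camera axes: x right, y down, z forward; pixel columns grow to the right and rows downward; lengths in m; the calibration is good to about 2 mm. A picture is of the moment at which its call begins. There is no depth.
- arm.sign_off(): hands the job in; it is judged then, once.
The state is a dict: "clock": time; "joints": joint angles; "dq": joint speeds; "joint_efforts": joint torques, N m; "position": TCP position; "ee_rot": TCP orientation; "force": force on the tool from outside, world axes, zero at the start; "ft_torque": the same for the moment, N m; "width": opening from 0.0 (shut) to 1.0 (fully open); "gripper_force": force on a finger pad.
Only numpy, scipy, OpenCV 4.12 (cv2) and the standard library are available. Lean on these libraries where they do the work, as an engineer would, in place of code of your own. Each camera call takes 0.05 s, during which the arm holds its last target. There are 200 camera calls.

TASK

On the strut test stand, take the crank wheel by its red knob and wind it one full turn anticlockwise (seen from above), so that the steel fork draws back off the piston rod's collar. Then grip the rod by its stem and pull it straight up out of its snug bore, without forcing it sideways, until the mouth of the bore lies within the orange band on its shaft, and finish there: the program ends with the gripper still holding the rod up, quite still. Do not pull it right out, and leave everything else on the bench alone.

Things in the scene. Friction and masses are not known exactly. Their poses are not given: they have to be found in the camera images.
- stand: fixed strut stand; origin at the centre of its underside, z up, y along its length. Steel base 110 x 290 x 12 mm. At y = -75 mm an aluminium block 56 x 56 mm, top 102 mm above the table, with the vertical bore 21.5 mm wide, 90 mm deep. At y = +75 mm a blue gear housing 90 x 110 mm, top at 128 mm, the crank wheel on it; between them a grey guide, top at 110 mm, on which the fork slides
- bore_mouth (a point): centre of the bore's mouth, on top of the aluminium block, 102 mm above the table; axes as the stand's
- fork_tip (a point): front middle of the flat steel fork (40 mm wide, 7 mm thick, top 119 mm above the table), which the wheel drives along the stand's +y, 5.2 mm per rad. As found its two arms straddle the rod's stem 2 mm above the collar and lock the rod down, this point 10 mm past the rod's axis; after a full turn it is clear of the collar
- wheel_hub (a point): point on the wheel's vertical axis, 165 mm above the table, level with the middle of the red knob
- knob_mid (a point): middle of the red knob, an upright cylinder 20 mm in diameter and 36 mm tall that spins freely on its own pin, 45 mm from the wheel's axis. The black wheel under it is 120 mm in diameter, its top 144 mm above the table; the knob spans 144 to 180 mm
- wheel (a joint): crank wheel angle in rad, growing anticlockwise seen from above; about 0 to 0.3 as found, hard stop at 6.9; light friction (about 1.5 N at the knob) and stays where it is left. At 0 the knob lies from the hub along the stand's +y
- rod: loose steel piston rod, 149 mm long, 0.25 to 0.5 kg, upright in the bore; origin at the centre of its lower end, z up. Shaft 20 mm in diameter, 86 mm long, orange band from 31 to 51 mm above the origin (hidden in the bore as found); dark collar 40 mm in diameter from 86 to 94 mm; bare stem 18 mm in diameter from 94 to 149 mm. Only the gripper keeps it raised: let go, it falls back
- rod_collar (a point): on the rod's axis at the underside of the collar, which rests on the mouth of the bore as found (raised 0 mm). The mouth is within the orange band while this point is 35 to 55 mm above the mouth, at mid-band 45 mm
- rod_stem (a point): on the rod's axis, 30 mm above the top of the collar and 25 mm below the top of the stem: a good height to grip, 140 mm above the table as found
- walker: bystander: small four-legged walking robot, black with blue servos, about 165 x 145 mm, 150 mm tall; origin under its centre
- bottle: bystander: clear water bottle with blue cap, 64 mm in diameter, 200 mm tall; origin under its centre
- mug: bystander: white mug 80 mm in diameter, 95 mm tall; origin under its centre
- screwdriver: bystander: screwdriver lying before the stand; origin under its middle
- servo: bystander: blue servo motor 54 x 20 mm, 44 mm tall, lying behind the stand; origin under its centre
- tyre: bystander: black rubber robot tyre 70 mm in diameter, 26 mm tall; origin under its centre
- wrench: bystander: steel wrench lying on the bench beyond the stand; origin under its middle

How it is judged:
By the outcome, as a careful person would: the job done as asked, in the order asked, and still so for the second after the job is handed in, while the arm keeps its last pose, push and grip.
It also fails if it takes over 59 s, if anything falls off the work surface, if the arm or the gripper's body presses on something with over 40 N, if the wrist force passes 120 N, or if a joint passes its speed limit or range.

## Working session

There is one attempt and no reset: what is moved stays moved. The work goes in short steps, Python scripts to look and compute and a tool call to move; the robot and the scene stay as the last step left them, time stands still between calls to the robot, and variables do not carry over. Pictures are saved under pics/ and viewed, at most 10 in all, crops included, and the job is handed in when it is done.

Besides the shell and the picture viewer there is one more tool, called after "Emit:" as name(argument=value, ...), one argument or row to a line, values as JSON. drive_tool: Moves the arm, as the interface text tells. Its arguments: {"type":"object","properties":{"steps":{"type":"array"},"grip_force":{"type":"number"}},"required":["steps"]}

```bash
mkdir -p pics; cat > h.py <<'E'
import numpy as np, cv2
from scipy.spatial.transform import Rotation as R
from cell import observe, get_image, arm
def grab(n,f=None):
    g=get_image(n)
    if f: cv2.imwrite('pics/'+f,g['image'][:,:,::-1])
    return g
def cam(g):
    f=g['image'].shape[0]/2/np.tan(np.radians(g['vfov'])/2)
    a=np.array(g['attitude'],float)
    Rm=a if a.shape==(3,3) else (R.from_rotvec(a) if a.size==3 else R.from_quat(a)).as_matrix()
    return f,Rm,np.array(g['xyz'])
def ray(g,u,v,z):
    f,Rm,c=cam(g); d=Rm@np.array([(u-g['cx'])/f,(v-g['cy'])/f,1]); return c+d*(z-c[2])/d[2]
def proj(g,p):
    f,Rm,c=cam(g); q=Rm.T@(np.array(p)-c); return q[0]/q[2]*f+g['cx'],q[1]/q[2]*f+g['cy']
E
python3 - <<'E'
from h import *
for n in ('scene','top'):
    g=grab(n,n+'0.png'); print(n,{k:v for k,v in g.items() if k!='image'})
print(observe(),arm.tcp_to_grasp)
E
```

```text
scene {'vfov': 54.94303481895628, 'cx': 250.01346104746273, 'cy': 179.83280355283287, 'xyz': array([ 1.14432865, -0.50738777,  0.8013918 ]), 'attitude': array([-2.13897302, -0.96302538,  0.42982292])}
top {'vfov': 43.433008595103196, 'cx': 258.91862445884146, 'cy': 193.3085915397502, 'xyz': array([0.40562284, 0.00855849, 1.50322545]), 'attitude': array([-2.16225968,  2.1496068 , -0.16982346])}
{'clock': 0.1, 'joints': array([ 1.00939791,  0.43514829,  0.02495849,  1.57400952, -0.01159055,
        1.13399136, -0.07511111]), 'dq': array([-0.00036545, -0.00148995,  0.00053868, -0.00151977, -0.00053428,
        0.00038614,  0.00115348]), 'joint_efforts': array([ 3.68380235e-03, -6.69120884e+01,  9.88332890e-01, -3.15141499e+01,
       -6.04493427e-02,  3.74441931e-02,  8.11340260e-05]), 'position': array([ 0.27654855, -0.55997523,  0.22602507]), 'ee_rot': array([-3.05801125e+00, -7.13974022e-01,  7.01742045e-04]), 'force': array([ 0.06331013, -0.14544756, -0.45531276]), 'ft_torque': array([ 0.00344257, -0.0041579 , -0.02122738]), 'gripper_force': 0.0, 'width': 1.0009675436578631} 0.0188
```

View pics/top0.png

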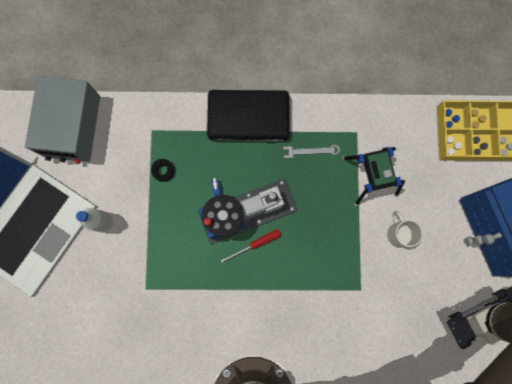

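View pics/scene0.png

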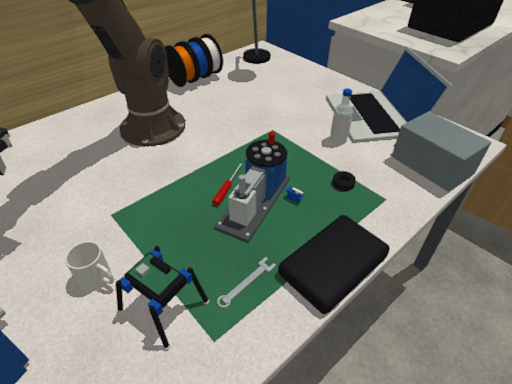

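The top view shows the wheel near (223,215), the knob near (208,222) and the rod near (270,200). In the scene view the knob is near (272,138) and the stem near (242,185). Next I'll crop in for exact pixels.

```bash
python3 - <<'E'
from h import *
t=cv2.imread('pics/top0.png')[170:250,190:310]; s=cv2.imread('pics/scene0.png')[120:245,210:310]
a=cv2.resize(t,None,fx=5,fy=5,interpolation=cv2.INTER_CUBIC)
b=cv2.resize(s,None,fx=4.6,fy=4.6,interpolation=cv2.INTER_CUBIC)
cv2.imwrite('pics/ct.png',a);cv2.imwrite('pics/cs.png',b)
T=grab('top');S=grab('scene')
for n,g,(x0,x1,y0,y1) in(('top',T,(195,245,190,240)),('scene',S,(255,290,120,155))):
    i=g['image'].astype(int)[y0:y1,x0:x1]; m=((i[...,0]>110)&(i[...,1]<70)&(i[...,2]<70)).astype(np.uint8)
    v,u=np.nonzero(m); print(n,u.mean()+x0,v.mean()+y0,len(u),u.min()+x0,u.max()+x0,v.min()+y0,v.max()+y0)
    print(ray(g,u.mean()+x0,v.mean()+y0,.18 if n=='top' else .165))
for nm,u,v,z in(('hub',223,215,.144),('rod',270,200,.165)): print(nm,ray(T,u,v,z))
E
```

```text
top 206.87179487179486 221.12820512820514 39 204 210 218 224
[0.51514845 0.12973253 0.18      ]
scene 271.7142857142857 133.23809523809524 21 269 274 131 135
[0.5042789  0.14314228 0.165     ]
hub [0.53575612 0.08786309 0.144     ]
rod [ 0.57671697 -0.04416232  0.165     ]
```

View pics/ct.png

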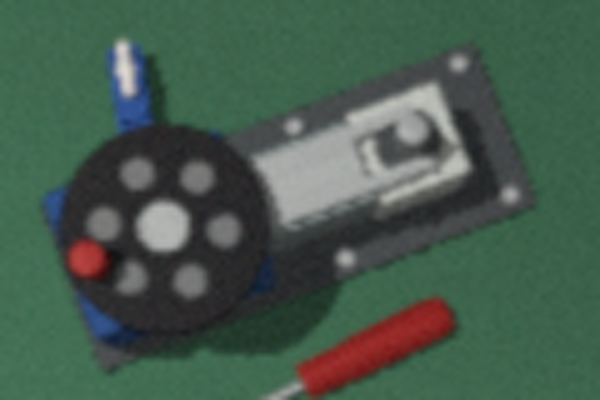

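View pics/cs.png

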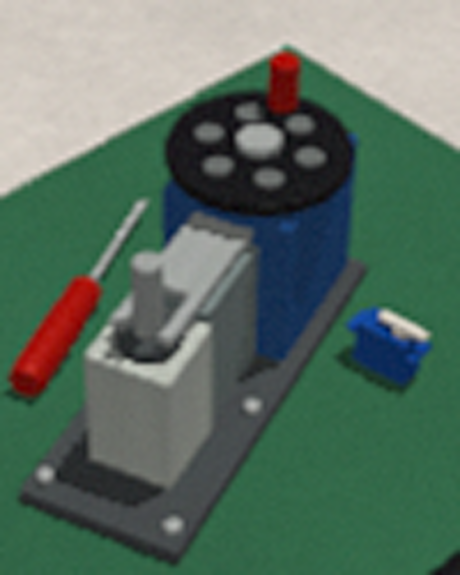

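The crops, mapped back to full-frame pixels, put the wheel disc centre at top (222.6,215.2), the knob top at (207.2,221.2) and the stem top at (272.2,195.0). In the scene view the knob top is (271.6,133.1) and the stem top (241.6,176.1).

```bash
python3 - <<'E'
from h import *
T=grab('top');S=grab('scene')
c=lambda x,y:((x+.5)/5-.5+190,(y+.5)/5-.5+170)
s=lambda x,y:((x+.5)/4.6-.5+210,(y+.5)/4.6-.5+120)
P=lambda n,p:print(n,p.round(4))
P('hub t',ray(T,*c(165,228),.144));P('knob t',ray(T,*c(88,258),.18));P('stem t',ray(T,*c(413,127),.165))
for q in((475,45),(535,205),(105,370)):P('base',ray(T,*c(*q),.012))
P('hub s',ray(S,*s(260,148),.144));P('knob s',ray(S,*s(285,62),.18));P('stem s',ray(S,*s(147,260),.165))
for q in((22,497),(182,563),(366,265)):P('base s',ray(S,*s(*q),.012))
E
```

```text
hub t [0.5352 0.089  0.144 ]
knob t [0.515  0.1288 0.18  ]
stem t [ 0.5909 -0.0503  0.165 ]
base [ 0.6644 -0.096   0.012 ]
base [ 0.5636 -0.1331  0.012 ]
base [0.4599 0.1323 0.012 ]
hub s [0.5394 0.0879 0.144 ]
knob s [0.5185 0.128  0.18  ]
stem s [ 0.5913 -0.0494  0.165 ]
base s [ 0.5726 -0.1366  0.012 ]
base s [ 0.6747 -0.0973  0.012 ]
base s [0.5638 0.1715 0.012 ]
```

Emit:
drive_tool(
  steps=[
    [0.5,12,34.4,0,0.0743],
    [0.5,12,34.4,0,0.0743],
    [0.5,12,34.4,0,0.0743],
    [0.5,12,34.4,0,0.0743],
    [0.5,12,34.4,0,0.0743],
    [0.5,12,34.4,0,0.0743],
    [0.5,12,34.4,0,0.0743],
    [0.5,12,34.4,0,0.0743],
    [0.5,12,34.4,0,0.0743],
    [0.5,12,34.4,0,0.0743],
    [0.5,12,34.4,0,0.0743],
    [0.5,12,34.4,0,0.0743],
    [0.5,12,34.4,0,0.0743],
    [0.5,12,34.4,0,0.0743],
    [0.5,12,34.4,0,0.0743],
    [0.5,12,34.4,0,0.0743],
    [0.5,12,34.4,0,0.0743],
    [0.5,12,34.4,0,0.0743],
    [0.5,12,34.4,0,0.0743],
    [0.5,12,34.4,0,0.0743],
  ],
  grip_force=15,
)

```text
clock: 1.97
position: [0.5171, 0.1293, 0.2269]
ee_rot: [1.765, 2.598, 0.0]
force: [0.2, -0.1, -0.4]
width: 0.504
gripper_force: 0.0
```

Emit:
drive_tool(
  steps=[
    [0.5,0,0,0,0],
    [0.5,0,0,0,0],
    [0.5,0,0,0,0],
    [0.5,0,0,0,0],
  ],
)

```text
clock: 2.3
position: [0.5166, 0.1261, 0.2266]
ee_rot: [1.773, 2.593, -0.002]
force: [-0.1, -1.2, -0.3]
width: 0.502
gripper_force: 0.0
```

```bash
python3 - <<'E'
from h import *
S=grab('scene');o=observe();print(o['position'],o['joints'].round(3),o['ee_rot'],o['width'],o['force'],o['clock'])
r=R.from_rotvec(o['ee_rot']).as_matrix();print(np.degrees(np.arctan2(r[1,1],r[0,1])),r[:,2])
print(proj(S,o['position']))
i=S['image'][90:190,210:330,::-1];cv2.imwrite('pics/h1.png',cv2.resize(i,None,fx=5,fy=5,interpolation=cv2.INTER_CUBIC))
E
```

```text
[0.51663354 0.12602246 0.22666756] [ 0.119  0.351 -0.6    1.762  0.221  1.097 -0.183] [ 1.77284751e+00  2.59308339e+00 -1.36774952e-03] 0.4998737981682532 [-0.27770969  0.06836318 -0.40090156] 2.35
21.28046927867997 [-1.58709633e-04 -9.46414003e-04 -9.99999540e-01]
(np.float64(271.20710428964253), np.float64(119.44368622918928))
```

View pics/h1.png

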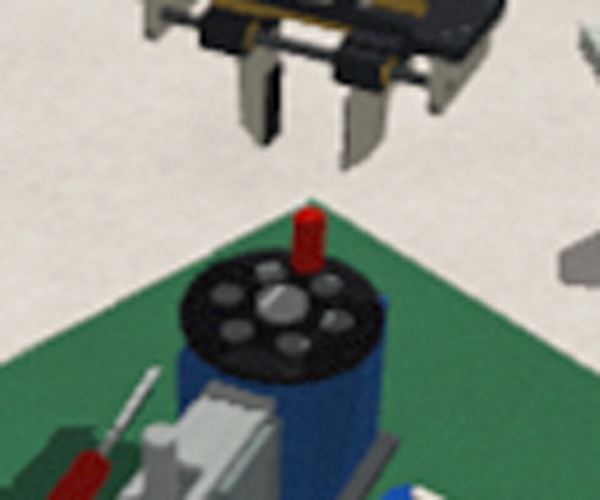

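The fingers straddle the red knob, with tip middle near crop (303,150) and knob top near (309,213). I'll correct y by +2 mm, descend and close.

Emit:
drive_tool(
  steps=[
    [0.5,0,2,-15,0],
    [0.5,0,0,-15,0],
    [0.5,0,0,-15,0],
    [0.5,0,0,-15,0],
    [0.5,0,0,-15,0],
    [0.5,0,0,0,0],
    [0.5,0,0,0,0],
  ],
)

```text
clock: 2.93
position: [0.5164, 0.1284, 0.1516]
ee_rot: [-1.772, -2.594, 0.002]
force: [0.6, 0.8, -0.1]
width: 0.5
gripper_force: 0.0
```

Emit:
drive_tool(
  steps=[
    [1,0,0,0,0],
    [1,0,0,0,0],
    [1,0,0,0,0],
    [1,0,0,0,0],
    [1,0,0,0,0],
    [1,0,0,0,0],
  ],
  grip_force=15,
)

```text
clock: 3.43
position: [0.5169, 0.1297, 0.1522]
ee_rot: [1.77, 2.595, 0.001]
force: [-1.3, -0.0, 4.7]
width: 0.209
gripper_force: 15.0
```

```bash
python3 -c "
import numpy as np
a=np.radians(116.4+9*np.arange(41));p=45*np.c_[np.cos(a),np.sin(a)];print(np.diff(p,axis=0).round(1).tolist())"
```

```text
[[-6.1, -3.6], [-5.4, -4.5], [-4.6, -5.3], [-3.8, -6.0], [-2.8, -6.5], [-1.7, -6.8], [-0.6, -7.0], [0.5, -7.0], [1.6, -6.9], [2.6, -6.6], [3.6, -6.1], [4.5, -5.4], [5.3, -4.6], [6.0, -3.8], [6.5, -2.8], [6.8, -1.7], [7.0, -0.6], [7.0, 0.5], [6.9, 1.6], [6.6, 2.6], [6.1, 3.6], [5.4, 4.5], [4.6, 5.3], [3.8, 6.0], [2.8, 6.5], [1.7, 6.8], [0.6, 7.0], [-0.5, 7.0], [-1.6, 6.9], [-2.6, 6.6], [-3.6, 6.1], [-4.5, 5.4], [-5.3, 4.6], [-6.0, 3.8], [-6.5, 2.8], [-6.8, 1.7], [-7.0, 0.6], [-7.0, -0.5], [-6.9, -1.6], [-6.6, -2.6]]
```

Emit:
drive_tool(
  steps=[
    [1,-6.1,-3.6,0,0],
    [1,-5.4,-4.5,0,0],
    [1,-4.6,-5.3,0,0],
    [1,-3.8,-6.0,0,0],
    [1,-2.8,-6.5,0,0],
  ],
)

```text
clock: 3.85
position: [0.4931, 0.1039, 0.1522]
ee_rot: [-1.769, -2.596, -0.001]
force: [-0.9, 2.5, 6.7]
width: 0.212
gripper_force: 15.0
```

Emit:
drive_tool(
  steps=[
    [1,-1.7,-6.8,0,0],
    [1,-0.6,-7,0,0],
    [1,0.5,-7,0,0],
    [1,1.6,-6.9,0,0],
    [1,2.6,-6.6,0,0],
    [1,0,0,0,0],
    [1,0,0,0,0],
  ],
)

```text
clock: 4.43
position: [0.4956, 0.0675, 0.1521]
ee_rot: [1.772, 2.594, -0.003]
force: [-4.5, -2.9, 10.4]
width: 0.211
gripper_force: 15.0
```

Emit:
drive_tool(
  steps=[
    [1,3.6,-6.1,0,0],
    [1,4.5,-5.4,0,0],
    [1,5.3,-4.6,0,0],
    [1,6,-3.8,0,0],
    [1,6.5,-2.8,0,0],
    [1,6.8,-1.7,0,0],
    [1,7,-0.6,0,0],
    [1,7,0.5,0,0],
    [1,6.9,1.6,0,0],
    [1,6.6,2.6,0,0],
    [1,0,0,0,0],
    [1,0,0,0,0],
  ],
)

```text
clock: 5.43
position: [0.5568, 0.049, 0.1522]
ee_rot: [1.769, 2.595, 0.001]
force: [1.4, 0.8, 5.3]
width: 0.213
gripper_force: 15.0
```

Emit:
drive_tool(
  steps=[
    [1,6.1,3.6,0,0],
    [1,5.4,4.5,0,0],
    [1,4.6,5.3,0,0],
    [1,3.8,6,0,0],
    [1,2.8,6.5,0,0],
    [1,1.7,6.8,0,0],
    [1,0.6,7,0,0],
    [1,-0.5,7,0,0],
    [1,-1.6,6.9,0,0],
    [1,-2.6,6.6,0,0],
    [1,0,0,0,0],
    [1,0,0,0,0],
  ],
)

```text
clock: 6.43
position: [0.5755, 0.1089, 0.1521]
ee_rot: [-1.769, -2.596, 0.003]
force: [-3.7, -2.1, 8.8]
width: 0.214
gripper_force: 15.0
```

Emit:
drive_tool(
  steps=[
    [1,-3.6,6.1,0,0],
    [1,-4.5,5.4,0,0],
    [1,-5.3,4.6,0,0],
    [1,-6,3.8,0,0],
    [1,-6.5,2.8,0,0],
    [1,-6.8,1.7,0,0],
    [1,-7,0.6,0,0],
    [1,-7,-0.5,0,0],
    [1,-6.9,-1.6,0,0],
    [1,-6.6,-2.6,0,0],
    [1,0,0,0,0],
    [1,0,0,0,0],
    [1,0,0,0,0],
  ],
)

```text
clock: 7.52
position: [0.516, 0.1292, 0.1521]
ee_rot: [1.77, 2.595, -0.001]
force: [-2.1, 0.1, 7.3]
width: 0.215
gripper_force: 15.0
```

Emit:
drive_tool(
  steps=[
    [0.5,0,0,0,0],
    [0.5,0,0,0,0],
    [0.5,0,0,0,0],
    [0.5,0,0,0,0],
    [0.5,0,0,15,0],
    [0.5,0,0,20,0],
    [0.5,0,0,25,0],
    [0.5,7.5,-18,0,0],
    [0.5,7.5,-18,0,0],
    [0.5,7.5,-18,0,0],
    [0.5,7.5,-18,0,0],
    [0.5,7.5,-18,0,0],
    [0.5,7.5,-18,0,0],
    [0.5,7.5,-18,0,0],
    [0.5,7.5,-18,0,0],
    [0.5,7.5,-18,0,0],
    [0.5,7.5,-18,0,0],
    [0.5,0,0,0,0],
    [0.5,0,0,0,0],
    [0.5,0,0,0,0],
  ],
)

```text
clock: 9.18
position: [0.5913, -0.0497, 0.2115]
ee_rot: [-1.769, -2.595, -0.0]
force: [-0.7, 0.7, -0.3]
width: 0.498
gripper_force: 0.0
```

```bash
python3 - <<'E'
from h import *
S=grab('scene');T=grab('top');o=observe();print(o['position'],o['width'],o['force'],o['clock'])
i=S['image'][100:230,195:325,::-1];j=T['image'][170:250,190:310,::-1]
a=cv2.resize(i,(400,400),interpolation=cv2.INTER_CUBIC);b=cv2.resize(j,(400,267),interpolation=cv2.INTER_CUBIC)
b=cv2.copyMakeBorder(b,0,133,0,0,cv2.BORDER_CONSTANT)
cv2.imwrite('pics/h2.png',np.hstack([a,b]))
E
```

```text
[ 0.59139901 -0.0490998   0.21173113] 0.5012017802719457 [ 0.38048106 -0.29102779 -0.59451271] 9.2833
```

View pics/h2.png

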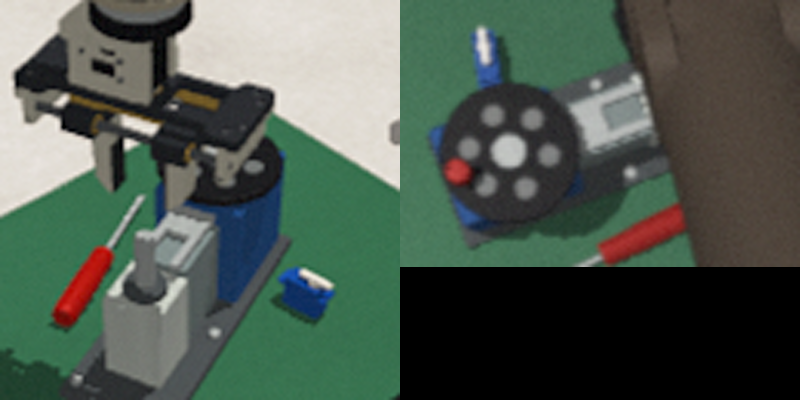

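The fork is off the collar, with the dark collar free at (148,288), and the knob is back at its start angle at (460,172). The fingers sit over the stem. Next I'll descend and grip.

Emit:
drive_tool(
  steps=[
    [0.5,0,-1.2,-18,0],
    [0.5,0,0,-18,0],
    [0.5,0,0,-18,0],
    [0.5,0,0,-18,0],
    [0.5,0,0,-16,0],
    [0.5,0,0,0,0],
    [0.5,0,0,0,0],
    [0.5,0,0,0,0],
  ],
)

```text
clock: 9.95
position: [0.5922, -0.0509, 0.1248]
ee_rot: [1.768, 2.596, 0.001]
force: [-0.1, -0.9, 0.3]
width: 0.504
gripper_force: 0.0
```

Emit:
drive_tool(
  steps=[
    [1,0,0,0,0],
    [1,0,0,0,0],
    [1,0,0,0,0],
    [1,0,0,0,0],
    [1,0,0,0,0],
    [1,0,0,0,0],
    [1,0,0,0,0],
  ],
  grip_force=35,
)

```text
clock: 10.53
position: [0.5914, -0.0519, 0.124]
ee_rot: [-1.77, -2.595, 0.001]
force: [-3.1, -0.7, 5.7]
width: 0.194
gripper_force: 35.0
```

Emit:
drive_tool(
  steps=[
    [1,0,0,1,0],
    [1,0,0,1,0],
    [1,0,0,1,0],
    [1,0,0,1,0],
    [1,0,0,1,0],
    [1,0,0,1,0],
    [1,0,0,0,0],
    [1,0,0,0,0],
  ],
)

```text
clock: 11.2
position: [0.5914, -0.0517, 0.1297]
ee_rot: [-1.77, -2.595, 0.001]
force: [-2.8, -1.6, -1.8]
width: 0.188
gripper_force: 35.0
```

Emit:
drive_tool(
  steps=[
    [1,-0.3,-0.2,1.5,0],
    [1,-0.2,-0.1,1.5,0],
    [1,0,0,1.5,0],
    [1,0,0,1.5,0],
    [1,0,0,1.5,0],
    [1,0,0,1.5,0],
    [1,0,0,1.5,0],
    [1,0,0,1.5,0],
    [1,0,0,1.5,0],
    [1,0,0,1.5,0],
    [1,0,0,0,0],
    [1,0,0,0,0],
    [1,0,0,0,0],
  ],
)

```text
clock: 12.28
position: [0.5914, -0.0518, 0.1448]
ee_rot: [1.77, 2.595, 0.0]
force: [-1.4, 0.4, -2.1]
width: 0.19
gripper_force: 35.0
```

```bash
python3 - <<'E'
from h import *
S=grab('scene');o=observe();print(o['position'],o['width'],o['force'],o['ft_torque'],o['clock'])
i=S['image'][120:220,200:300,::-1];cv2.imwrite('pics/h3.png',cv2.resize(i,(500,500),interpolation=cv2.INTER_CUBIC))
E
```

```text
[ 0.59139514 -0.05188069  0.14478331] 0.18869889643485083 [-0.47014549 -0.3537053  -3.00766132] [-0.11752513  0.01557459 -0.02598023] 12.3333
```

View pics/h3.png

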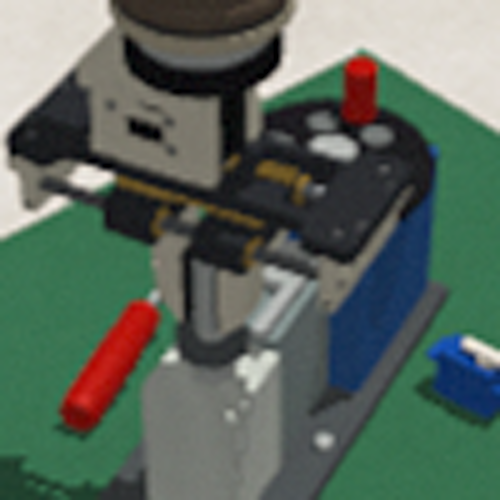

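The collar shows at crop (215,345), so the rod is rising. How far it has come is easier to judge after more lift.

Emit:
drive_tool(
  steps=[
    [1,0,0,1.5,0],
    [1,0,0,1.5,0],
    [1,0,0,1.5,0],
    [1,0,0,1.5,0],
    [1,0,0,1.5,0],
    [1,0,0,1.5,0],
    [1,0,0,1.5,0],
    [1,0,0,1.5,0],
    [1,0,0,1.5,0],
    [1,0,0,1.5,0],
    [1,0,0,1.5,0],
    [1,0,0,1.5,0],
    [1,0,0,1.5,0],
    [1,0,0,1.5,0],
    [1,0,0,1.5,0],
    [1,0,0,1.5,0],
    [1,0,0,0,0],
    [1,0,0,0,0],
    [1,0,0,0,0],
  ],
)

```text
clock: 13.92
position: [0.5912, -0.0519, 0.1687]
ee_rot: [-1.77, -2.596, 0.0]
force: [0.2, 0.0, -3.0]
width: 0.19
gripper_force: 35.0
```

```bash
python3 - <<'E'
from h import *
S=grab('scene');o=observe();print(o['position'],o['width'],o['force'],o['clock'])
i=S['image'][120:220,200:300,::-1];cv2.imwrite('pics/h4.png',cv2.resize(i,(600,600),interpolation=cv2.INTER_CUBIC))
q=lambda z:(np.array(proj(S,(.591,-.051,z)))-(200,120))*6
for z in(.102,.122,.137,.147,.157):print(z,q(z).round(0))
E
```

```text
[ 0.59120374 -0.05189944  0.16862849] 0.18881878908375238 [ 0.94946846  0.36328641 -3.48661647] 13.9667
0.102 [249. 442.]
0.122 [248. 410.]
0.137 [247. 386.]
0.147 [247. 369.]
0.157 [247. 352.]
```

View pics/h4.png

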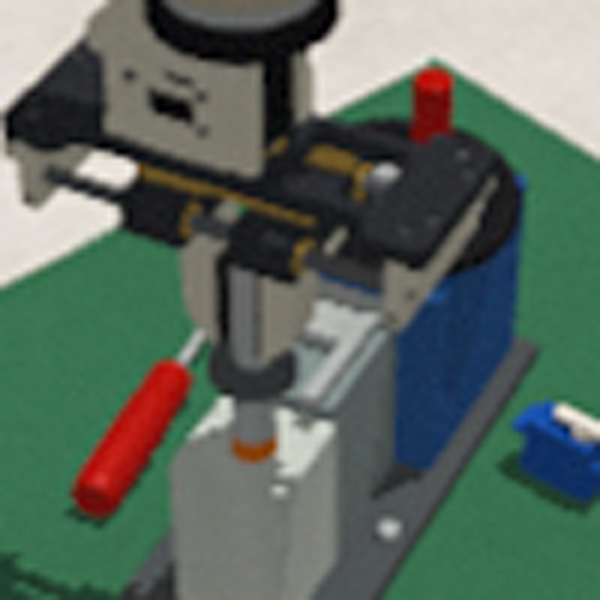

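Orange band shows above the mouth at crop (253,448), roughly 20 px tall, with the collar at (253,370). I'll measure the band's visible height.

```bash
python3 - <<'E'
from h import *
S=grab('scene');i=S['image']
for v in range(180,201):print(v,[tuple(int(c) for c in i[v,u]) for u in (240,241,242,243)])
f,Rm,c=cam(S);d=c[:2]-np.array([.591,-.051]);d/=np.linalg.norm(d)
for n,r,z in(('mouth',.010,.102),('band top',.010,.1115),('collar lower',.020,.1466),('collar upper front',.02,.1546)):
    print(n,proj(S,(.591+r*d[0],-.051+r*d[1],z)))
E
```

```text
180 [(101, 102, 100), (103, 105, 103), (98, 102, 100), (106, 108, 104)]
181 [(68, 71, 72), (77, 81, 80), (84, 87, 87), (75, 77, 76)]
182 [(45, 49, 49), (51, 54, 54), (54, 58, 59), (52, 56, 55)]
183 [(46, 50, 51), (46, 49, 50), (43, 48, 48), (45, 50, 51)]
184 [(47, 52, 50), (44, 49, 49), (46, 46, 48), (48, 51, 51)]
185 [(44, 48, 48), (45, 49, 48), (44, 47, 48), (44, 47, 49)]
186 [(54, 57, 58), (52, 56, 56), (54, 59, 59), (55, 60, 58)]
187 [(89, 94, 92), (95, 98, 95), (92, 93, 93), (91, 94, 92)]
188 [(104, 106, 103), (104, 107, 104), (105, 105, 105), (101, 103, 101)]
189 [(99, 103, 100), (105, 108, 104), (102, 104, 103), (98, 102, 100)]
190 [(102, 104, 103), (104, 107, 105), (104, 105, 105), (100, 102, 100)]
191 [(104, 108, 105), (104, 107, 105), (104, 106, 105), (100, 104, 101)]
192 [(100, 107, 105), (102, 107, 106), (100, 107, 106), (99, 103, 103)]
193 [(113, 94, 82), (108, 103, 95), (109, 100, 95), (108, 95, 83)]
194 [(127, 70, 32), (128, 77, 48), (126, 75, 45), (127, 72, 38)]
195 [(132, 59, 0), (133, 61, 0), (136, 63, 0), (133, 60, 0)]
196 [(127, 84, 55), (129, 67, 18), (131, 71, 20), (127, 73, 33)]
197 [(117, 112, 104), (120, 109, 100), (117, 108, 97), (117, 108, 98)]
198 [(114, 117, 114), (115, 121, 115), (113, 120, 114), (113, 117, 112)]
199 [(115, 118, 111), (115, 117, 112), (113, 116, 111), (115, 117, 110)]
200 [(121, 122, 116), (114, 116, 112), (114, 118, 112), (115, 117, 111)]
mouth (np.float64(241.53493768942315), np.float64(196.32505599580398))
band top (np.float64(241.4733138090153), np.float64(193.79614975352365))
collar lower (np.float64(241.30248373386974), np.float64(186.78566549732534))
collar upper front (np.float64(241.24729453038103), np.float64(184.52082400592008))
```

The collar underside is at row 186.5 (186.8 predicted for a 45 mm lift) and the band edge at 193.5 (193.8 predicted). The rod is at mid-band. I'll hold and check for creep.

Emit:
drive_tool(
  steps=[
    [1,0,0,0,0],
    [1,0,0,0,0],
    [1,0,0,0,0],
    [1,0,0,0,0],
    [1,0,0,0,0],
    [1,0,0,0,0],
    [1,0,0,0,0],
    [1,0,0,0,0],
    [1,0,0,0,0],
    [1,0,0,0,0],
    [1,0,0,0,0],
    [1,0,0,0,0],
  ],
)

```text
clock: 15.02
position: [0.5913, -0.0519, 0.1687]
ee_rot: [1.77, 2.596, 0.0]
force: [-0.2, 0.3, -3.0]
width: 0.186
gripper_force: 35.0
```

```bash
python3 - <<'E'
from h import *
S=grab('scene');i=S['image'];o=observe()
print([tuple(int(c) for c in i[v,241]) for v in (186,187,193,194,195,196,197)],o['position'],o['force'],o['dq'].round(3))
ok=abs(o['position'][2]-.1687)<.003 and i[195,241,0]>2*i[195,241,2]
print(ok)
if ok: print(arm.sign_off())
E
```

```text
[(53, 57, 57), (96, 97, 95), (109, 102, 96), (127, 75, 46), (135, 62, 0), (129, 70, 21), (119, 109, 98)] [ 0.59128903 -0.05190242  0.16873572] [-0.38035803 -0.3298666  -3.39898343] [-0.001  0.     0.    -0.002  0.001 -0.001 -0.001]
True
the job is handed in; nothing more can be done
None
```

I wound the wheel one full turn anticlockwise, so the fork is clear of the collar, and the gripper is holding the rod still about 45 mm up, mid-band; the job was handed in at about 15 s.

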